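# Index the swing-arm reflectometer over the sooted filter

### The job

Bring the reading head of the reflectometer over the soot-blackened filter, one hole round from where it stands: hook a shut fingertip through the red pull ring and lift it to draw the spring index pin, swing the arm that one hole by the ring, then let the ring down so that the pin drops fully home in the new hole, and withdraw. Only hook the ring, gently, without pinching or wrenching it, and leave the filter carriers and everything else on the bench where they stand.

Things in the scene. Friction and masses are not known exactly. Their poses are not given: they have to be found in the camera images.
- stand: fixed reflectometer stand: grey base plate 360 x 320 x 12 mm on the bench, with a column near its robot side. Origin on the column's axis (vertical, the arm's pivot) at bench height; x points along the plate from the column through the middle hole, y to the left of x, z up. The plate has three filter seats, 220 mm from the axis at 0, +30 and -30 degrees from x
- plate_centre (a point): top centre of the round steel index plate on the column, on the pivot axis: diameter 200 mm, top 106 mm above the bench. Five 12 mm index holes (black dots) lie on a circle of 85 mm radius, at 0, +-30 and +-60 degrees from the stand's x
- swing_arm (a joint): angle of the aluminium swing arm about the column's axis, rad, counter-clockwise from above (towards the stand's +y) positive. 0 = middle hole, its start; holes are 0.5236 apart; travel +-1.25. Arm 34 mm wide, top 128 mm above the bench. Pin drawn: it swings with light friction (about 0.1 N m) and stays where it is left. Pin in a hole: locked but for about 0.012 rad of play
- pin (a joint): height of the spring index pin, m: 0 = fully home, 0.012 = tip just clear of the index plate, 0.026 = hard upper stop. Vertical, 10 mm thick, round nosed, on the arm 85 mm from the column's axis. A spring pushes it down: 4.5 N home, 7 N at 0.016, 8.4 N at the stop. Let down between holes it rests on the plate at 0.012; within about 3 mm (0.035 rad) of a hole's middle it slips in
- pull_ring: red pull ring on top of the pin, moving with it: wire 6 mm thick, 52 mm clear inside. Origin at the centre of its opening, 190 mm above the bench with the pin home, 101.6 mm from the column's axis. x outwards along the arm, z up. It leans 35 degrees outwards (top farther out), so a finger that points outwards and 35 to 45 degrees down goes straight through it from the column's side
- housing_top (a point): top of the pin's round steel housing on the arm, 23 mm thick, 156 mm above the bench, under the ring's lowest point. Outwards of it only the arm's top, at 128 mm, lies under the ring; the column's cap beside it tops out at 144 mm
- lens (a point): lens in the underside of the black reading head, on the head's axis, 220 mm from the column's axis, 37 mm above the bench; the head is 52 mm thick (collar 68 mm) and tops out 185 mm above the bench
- soot_filter_top (a point): top centre of the loose aluminium carrier, 56 mm diameter, 11 mm high, with the soot-black filter disc; it lies in the seat at +30 or -30 degrees, up to 4 mm off that seat's centre. Not to be moved
- blank_filter_top (a point): the same for a carrier with a white filter, in the other of these two seats. Not to be moved
- check_filter_top (a point): the same for a carrier with a white filter, in the middle seat, under the head at the start. Not to be moved
- amber_bottle_mid (a point): amber bottle, 60 mm diameter, 140 mm high, loose, left of the stand; mid height. Not to be moved
- filter_jar_mid (a point): glass jar with blue lid, 60 mm diameter, 75 mm high, loose, right of the stand; mid height. Not to be moved
- cal_weight_mid (a point): brass weight, 32 mm diameter, 46 mm high, loose on a corner of the base plate beside the column; mid height. Not to be moved
- screwdriver_mid (a point): yellow screwdriver, 180 mm long, lying loose right of the stand. Not to be moved
- beaker_mid (a point): glass beaker, 70 mm diameter, 90 mm high, loose, left of the stand; mid height. Not to be moved
Mind the look-alikes: they are no part of the job. What is shaped like the part that bears soot_filter_top but brown, green or purple is not meant.

How it is judged:
By the outcome, as a careful person would: the job done as asked, in the order asked, and still so for the second after the job is handed in, with the robot touching nothing.
It also fails if it takes over 42 s, if anything falls off the work surface, if the arm or the gripper's body presses on something with over 40 N, if the wrist force passes 120 N, or if a joint passes its speed limit or range.

### The arm

A 7-joint arm with a two-finger parallel gripper is mounted at the origin on the work surface. World frame = base frame: x ahead of the robot, y to its left, z up, the work surface at z = 0. Lengths are in m, angles in rad, forces in N, time in s.
With the tool pointing down it reaches from about 0.425 to 0.925 m from the base axis. Payload 6.8 kg.
Tool frame: the origin (TCP) lies at the very end of the fingers, on their centre line; the grasp point (between the pads) lies 19 mm behind it (r.tcp_to_grasp is the distance from the TCP to the grasp point, in m); z points along the fingers, y is the line along which they close (so a half turn about z gives the same grasp; the last joint's range is limited). The gripper opens to 85 mm and grips with 20 to 120 N. Pads are 22 mm wide; open, the fingers measure 114 mm over their backs; the gripper's body (76 mm by 85 mm) begins 54 mm behind the grasp point. The pads swing forward as they close: fully open they stand 13 mm farther back than shut.
Start: joints at [-1.426, 0.477, 0.022, 1.555, -0.011, 1.109, -0.083], TCP at [0.169, 0.654, 0.231] pointing down, gripper open.
Joint ranges: [-2.96, 2.96], [-0.34, 2.1], [-1.41, 1.46], [0.24, 2.44], [-1.37, 4.51], [0.17, 1.92], [-2.96, 2.96]. Speed limits (rad/s): [2.39, 2.39, 3.14, 3.14, 3.14, 3.14, 3.14].

### API

Orientations are given as a rotation vector (axis times angle).
In Python, from bench import r gives the robot as it stands.
- The arm moves only by the tool step_arm, never from a script. Its argument "moves" is a list of rows, each a list of 7 numbers: the shift along the tool's x, y, z in mm, then the turn, a rotation vector about the tool's x, y, z in rad, then the finger opening in mm, from 0 to 85.4. A call has 1 to 8 rows; each row is the pose to reach, as a shift and turn from the pose commanded when the call began, along the tool's axes at that moment; what a row does not reach only later rows make up. A row lasts 1/10 s, in which the tool goes at most 50 mm and 8.59 degrees, less where a joint would pass 70% of its speed; a pose out of reach is approached as far as the arm can. A call with a gripper value outside its range is refused whole. The fingers move at their own pace and stop on an object; "grip_force" is the grip in N (left out, the last holds). Time passes only in rows, so rows that repeat a pose let the fingers close. It gives the time, the measured TCP pose, the force, the opening and the grip force at its end, in the units of the state.
- r.get_obs(): the state, without advancing time (a new reading comes with each control period).
- r.grab_frame(name): name is "scene" or "top"; returns a dict with "image" (400x640x3 uint8, red, green, blue), "depth" (400x640 float32, m along the optical axis (not along the pixel's ray), 0 where there is no reading), "mtx" (3x3 intrinsics, pixels), "rvec" (rotation vector, rad) and "tvec" (3), from world to camera coordinates, as OpenCV has them. Camera axes: x right, y down, z forward; pixel columns grow to the right and rows downward; lengths in m; the calibration is good to about 2 mm. A picture is of the moment at which its call begins.
- r.hand_in(): hands the job in; it is judged then, once.
The state is a dict: "clock": time; "joints": joint angles; "qvel": joint speeds; "tau": joint torques, N m; "tcp_pos": TCP position; "orientation": TCP orientation; "contact_force": force on the tool from outside, world axes, zero at the start; "moment": the same for the moment, N m; "grip_width": finger opening in m; "gripper_force": force on a finger pad.
Only numpy, scipy, OpenCV 4.12 (cv2) and the standard library are available. Lean on these libraries where they do the work, as an engineer would, in place of code of your own. Each camera call takes 0.05 s, during which the arm holds its last target. There are 200 camera calls.

## Working session

There is one attempt and no reset: what is moved stays moved. The work goes in short steps, Python scripts to look and compute and a tool call to move; the robot and the scene stay as the last step left them, time stands still between calls to the robot, and variables do not carry over. Pictures are saved under pics/ and viewed, at most 10 in all, crops included, and the job is handed in when it is done.

Besides the shell and the picture viewer there is one more tool, called after "Request:" as name(argument=value, ...) on one line, values as JSON. step_arm: Moves the arm, as the interface text tells. Its arguments: {"type":"object","properties":{"moves":{"type":"array","items":{"type":"array","items":{"type":"number"}}},"grip_force":{"type":"number"}},"required":["moves"]}

```bash
mkdir -p pics; cat > h.py <<'E'
import numpy as np, cv2
from scipy.spatial.transform import Rotation as R
from bench import r
def cam(n):
    f=r.grab_frame(n); f['R']=cv2.Rodrigues(np.array(f['rvec'],float))[0]; f['t']=np.array(f['tvec'],float).ravel(); f['K']=np.array(f['mtx'],float); return f
def pts(f):
    v,u=np.mgrid[:400,:640]; d=f['depth']; K=f['K']
    p=np.stack([(u-K[0,2])/K[0,0]*d,(v-K[1,2])/K[1,1]*d,d],-1)
    return (p-f['t'])@f['R']
def onz(f,u,v,z):
    d=f['R'].T@np.linalg.inv(f['K'])@np.array([u,v,1.]); c=-f['R'].T@f['t']; return c+d*(z-c[2])/d[2]
def save(f,n): cv2.imwrite('pics/'+n,f['image'][:,:,::-1])
E
python3 - <<'E'
from h import *
for n in('scene','top'):
    f=cam(n); save(f,n+'0.png'); print(n,(-f['R'].T@f['t']).round(3),f['K'][0,0])
    P=pts(f); hsv=cv2.cvtColor(f['image'],cv2.COLOR_RGB2HSV)
    m=((hsv[...,0]<6)|(hsv[...,0]>174))&(hsv[...,1]>150)&(hsv[...,2]>80)
    k,l,s,c=cv2.connectedComponentsWithStats(m.astype(np.uint8))
    for i in range(1,k):
        if s[i,4]>15: print(s[i],c[i].round(1),np.median(P[l==i],0).round(3),P[l==i].min(0).round(3),P[l==i].max(0).round(3))
print(r.get_obs())
E
```

```text
scene [0.953 0.485 0.686] 397.82909065733475
[334 172  23  22  64] [343.9 182. ] [0.555 0.059 0.211] [0.525 0.028 0.167] [0.56  0.077 0.216]
top [0.406 0.039 1.145] 507.91109300506434
[295 206  17   8  28] [303.5 208.2] [0.555 0.032 0.213] [0.406 0.018 0.203] [0.558 0.048 1.145]
{'clock': 0.1, 'joints': array([-1.42611397,  0.47775263,  0.0223303 ,  1.55634741, -0.01150277,
        1.10929833, -0.08310694]), 'qvel': array([-0.00034036, -0.00314588,  0.00328845, -0.00250876, -0.00023916,
        0.00019577, -0.00059947]), 'tau': array([ 3.86523083e-03, -5.97758353e+01,  1.61321584e+00, -2.81954241e+01,
        1.27581359e-02,  5.03261734e-03,  1.19579909e-05]), 'tcp_pos': array([0.16868563, 0.65303069, 0.23040128]), 'orientation': array([-3.95965257e-01, -3.11644034e+00,  2.63096570e-03]), 'contact_force': array([-0.26749056, -0.59690523,  0.21259198]), 'moment': array([ 0.0222203 , -0.00293041,  0.01997831]), 'gripper_force': 0.0, 'grip_width': 0.08539273113081182}
```

View pics/scene0.png

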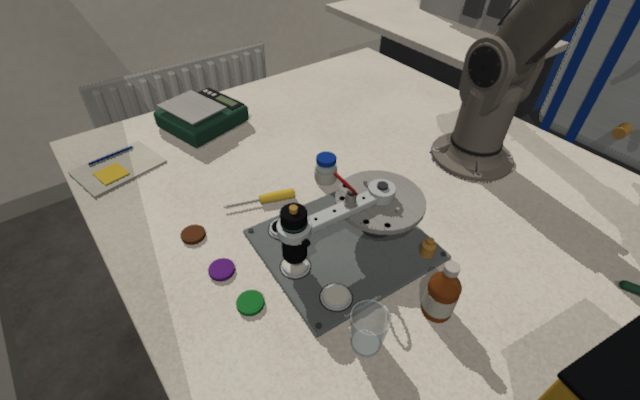

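View pics/top0.png

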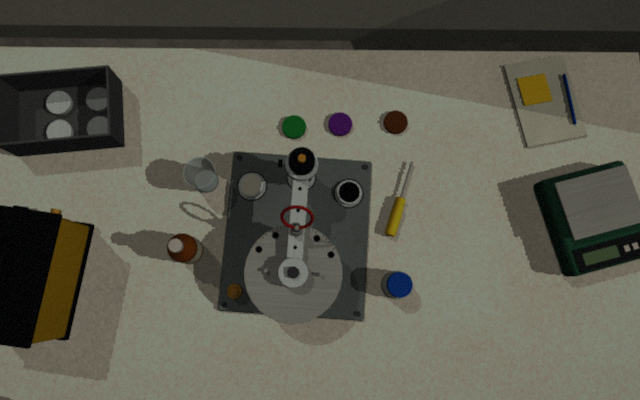

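The top view shows the column cap at (293,271), the red ring at (297,217), the reading head at (302,162) and index holes at about (276,235), (260,250), (317,238) and (330,254). Candidates for the filter are the black disc in an aluminium carrier at (348,192), the white disc at (252,186), and green, purple and brown discs at (293,127), (340,124) and (395,122). Only (348,192) is soot-black and in a seat, on the right, so the swing is -30°. I'll confirm it in a crop.

```bash
python3 - <<'E'
from h import *
f=cam('top'); g=cv2.cvtColor(f['image'],cv2.COLOR_RGB2GRAY); P=pts(f)
cv2.imwrite('pics/crop.png',cv2.resize(f['image'][140:325,215:375,::-1],None,fx=3.2,fy=3.2,interpolation=cv2.INTER_CUBIC))
W=[];ang=np.deg2rad([30,60,-30,-60])
for u,v in[(276,235),(260,250),(317,238),(330,254)]:
    b=g[v-6:v+7,u-6:u+7].astype(float); w=np.clip(np.median(b)-25-b,0,None); yy,xx=np.mgrid[v-6:v+7,u-6:u+7]
    uu,vv=(w*xx).sum()/w.sum(),(w*yy).sum()/w.sum(); W.append(onz(f,uu,vv,.106)[:2]); print(uu.round(1),vv.round(1),W[-1])
W=np.array(W); M=.085*np.c_[np.cos(ang),np.sin(ang)]
A=M-M.mean(0);B=W-W.mean(0); th=np.arctan2((A[:,0]*B[:,1]-A[:,1]*B[:,0]).sum(),(A*B).sum())
Rt=np.array([[np.cos(th),-np.sin(th)],[np.sin(th),np.cos(th)]]); c=W.mean(0)-Rt@M.mean(0)
print('th',th,np.rad2deg(th),'c',c,'res',(W-(M@Rt.T+c)).round(4).tolist())
print('cap',onz(f,293,271,.144),'soot',onz(f,348,192,.023),'white',onz(f,252,186,.023))
for n,a in(('ring',0),('seat-30',-30),('seat+30',30)):
    d=.1016 if n=='ring' else .22; a=th+np.deg2rad(a); print(n,c+d*np.array([np.cos(a),np.sin(a)]))
e=(Rt.T@np.array([0.555,0.032])-Rt.T@c); print('ringtop in stand',e)
# red ring from top: pixels -> ring plane check
hsv=cv2.cvtColor(f['image'],cv2.COLOR_RGB2HSV); m=((hsv[...,0]<8)|(hsv[...,0]>172))&(hsv[...,1]>110)&(hsv[...,2]>50); m[:195]=0;m[235:]=0;m[:,:275]=0;m[:,320:]=0
v,u=np.nonzero(m); print('ring px',u.min(),u.max(),v.min(),v.max(),'centre@.19',onz(f,(u.min()+u.max())/2,(v.min()+v.max())/2,.19))
E
```

```text
275.1 234.8 [0.51646181 0.08949289]
258.4 248.9 [0.48770458 0.12318229]
316.4 237.9 [0.50967613 0.00487543]
330.6 254.2 [ 0.47632457 -0.02379722]
th -0.07812360555591542 -4.476152878698743 c [0.43966277 0.05296928] res [[0.0001, -0.0001], [-0.0001, 0.0001], [-0.0001, 0.0], [0.0, -0.0001]]
cap [0.44150927 0.05222279 0.144     ] soot [ 0.62136259 -0.06977726  0.023     ] white [0.63522823 0.14610513 0.023     ]
ring [0.54095288 0.04504   ]
seat-30 [ 0.62102238 -0.07156461]
seat+30 [0.63819209 0.14776436]
ringtop in stand [ 0.11662197 -0.01190393]
ring px 281 313 206 228 centre@.19 [0.54116897 0.0441895  0.19      ]
```

View pics/crop.png

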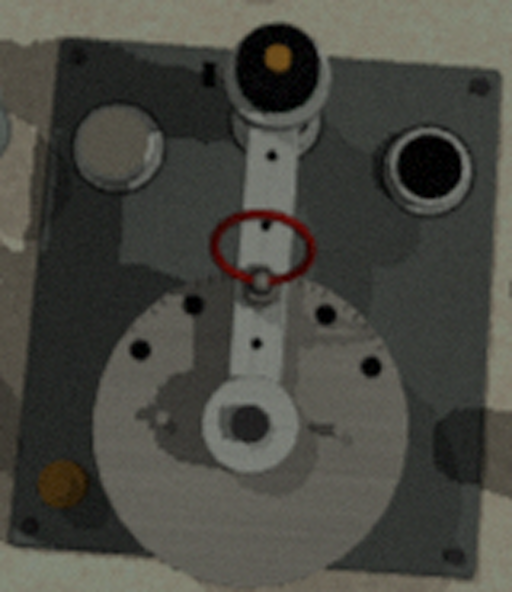

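The crop confirms the black disc in an aluminium carrier at the right (-30°) seat. Holes, cap, ring and soot seat agree to about 2 mm. Next I'll plan the approach.

```bash
cat >> h.py <<'E'
C=np.array([0.4400,0.0528]); TH=-0.0781
def pose(a,rad,z,pitch,yaw=None):
    "TCP at angle a (rad, stand), radius, height; tool pointing outward, pitch deg down"
    y=TH+a; yw=y if yaw is None else yaw
    p=np.r_[C+rad*np.array([np.cos(y),np.sin(y)]),z]; q=np.deg2rad(pitch)
    zt=np.array([np.cos(yw)*np.cos(q),np.sin(yw)*np.cos(q),-np.sin(q)]); yt=np.array([-np.sin(yw),np.cos(yw),0])
    return p,np.c_[np.cross(yt,zt),yt,zt]
def delta(p,M,base=None):
    o=r.get_obs(); p0,M0=base or (o['tcp_pos'],R.from_rotvec(o['orientation']).as_matrix())
    return np.r_[(M0.T@(p-p0)*1000).round(1),R.from_matrix(M0.T@M).as_rotvec().round(3)].tolist()
E
python3 - <<'E'
from h import *
down=lambda x,y,z:(np.array([x,y,z]),pose(0,0,0,89.9)[1])
print(delta(*down(.40,.45,.36)));print(delta(*down(.50,.2,.38)));print(delta(*pose(0,.03,.33,75)))
E
```

```text
[-274.7, -139.0, -129.2, -0.002, -0.002, -0.175]
[-434.1, -356.1, -148.9, -0.002, -0.002, -0.175]
[-442.3, -508.3, -98.7, -0.024, -0.261, -0.173]
```

Request:
step_arm(moves=[[0,0,-50,0,0,0,0],[-50,-25,-90,0,0,-0.1,0],[-275,-139,-129,0,0,-0.175,0],[-275,-139,-129,0,0,-0.175,0],[-275,-139,-129,0,0,-0.175,0],[-275,-139,-129,0,0,-0.175,0],[-275,-139,-129,0,0,-0.175,0],[-434,-356,-149,0,0,-0.175,0]])

```text
clock: 0.95
tcp_pos: [0.4066, 0.4178, 0.3607]
orientation: [0.124, 3.138, 0.001]
contact_force: [0.2, 0.5, 0.4]
grip_width: 0.0001
gripper_force: 0.0
```

```bash
python3 - <<'E'
from h import *
print(r.get_obs()['tcp_pos'],r.get_obs()['joints'].round(2))
print(delta(*pose(0,.06,.36,89)));print(delta(*pose(0,.04,.33,60)))
E
```

```text
[0.40664345 0.4177647  0.36069453] [-1.01  0.23  0.12  1.62 -0.03  1.3   0.61]
[-122.1, -361.1, 0.6, 0.001, -0.016, -0.001]
[-102.0, -361.2, 30.6, 0.0, -0.522, -0.001]
```

Request:
step_arm(moves=[[-102,-361,10,0,-0.3,0,0],[-102,-361,10,0,-0.3,0,0],[-102,-361,10,0,-0.3,0,0],[-102,-361,10,0,-0.3,0,0],[-102,-361,20,0,-0.52,0,0],[-102,-361,30,0,-0.52,0,0],[-102,-361,30,0,-0.52,0,0],[-102,-361,30,0,-0.52,0,0]])

```text
clock: 1.75
tcp_pos: [0.4765, 0.0469, 0.3291]
orientation: [0.106, 2.621, -0.028]
contact_force: [1.0, 0.1, 0.5]
grip_width: -0.0001
gripper_force: 0.0
```

```bash
python3 - <<'E'
from h import *
print(r.get_obs()['tcp_pos'],r.get_obs()['joints'].round(2))
u=np.deg2rad(42)
for s in (90,60): print(delta(*pose(0,.1016-s/1000*np.cos(u),.190+s/1000*np.sin(u),42)))
E
```

```text
[0.47650671 0.04685537 0.32906175] [-0.84 -0.27  0.37  2.25  0.53  0.76  0.72]
[40.9, 3.1, 67.4, -0.002, -0.319, -0.002]
[31.5, 3.1, 95.9, -0.002, -0.319, -0.002]
```

Request:
step_arm(moves=[[10,1,15,0,-0.08,0,0],[20,2,30,0,-0.16,0,0],[30,3,45,0,-0.24,0,0],[41,3,67,0,-0.32,0,0],[41,3,67,0,-0.32,0,0],[41,3,67,0,-0.32,0,0]])

```text
clock: 2.35
tcp_pos: [0.4912, 0.0422, 0.3185]
orientation: [0.11, 2.301, -0.074]
contact_force: [0.3, -0.1, 0.7]
grip_width: 0.0001
gripper_force: 0.0
```

```bash
python3 - <<'E'
from h import *
print(r.get_obs()['tcp_pos'],r.get_obs()['joints'].round(2))
u=np.deg2rad(42)
for s in (90,60): print(delta(*pose(0,.1016-s/1000*np.cos(u),.190+s/1000*np.sin(u),42)))
f=cam('scene'); cv2.imwrite('pics/pre.png',cv2.resize(f['image'][60:300,220:540,::-1],None,fx=2.4,fy=2.4))
E
```

```text
[0.49123331 0.04221525 0.3184626 ] [-0.05 -0.22 -0.39  2.42  1.07  0.39  0.11]
[62.3, 7.4, 32.6, -0.031, 0.001, -0.004]
[62.3, 8.3, 62.6, -0.031, 0.001, -0.004]
```

View pics/pre.png

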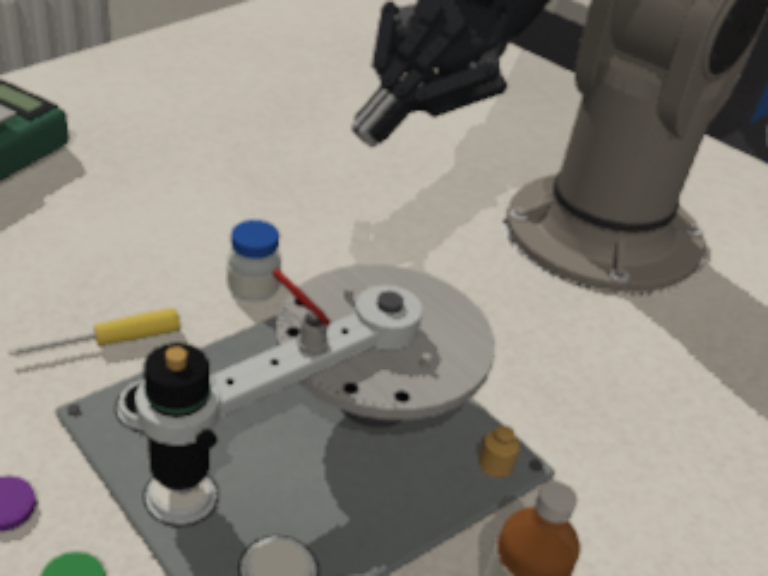

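The picture shows the shut fingertip at about (370,130), still well above and robot-side of the ring at (300,297). The elbow is at its limit (q4 2.42), so I'll use a steeper pitch and start closer in.

```bash
python3 - <<'E'
from h import *
for pt in (46,52,58):
  u=np.deg2rad(pt)
  for s in (75,50): print(pt,s,delta(*pose(0,.1016-s/1000*np.cos(u),.190+s/1000*np.sin(u),pt)))
E
```

```text
46 75 [56.9, 10.1, 47.4, -0.035, 0.071, -0.007]
46 50 [58.6, 10.9, 72.3, -0.035, 0.071, -0.007]
52 75 [49.1, 10.2, 48.3, -0.035, 0.176, -0.009]
52 50 [53.5, 11.0, 72.9, -0.035, 0.176, -0.009]
58 75 [41.4, 10.3, 50.1, -0.034, 0.281, -0.011]
58 50 [48.4, 11.1, 74.1, -0.034, 0.281, -0.011]
```

Request:
step_arm(moves=[[12,3,12,-0.01,0.06,0,0],[24,6,24,-0.02,0.12,0,0],[36,8,36,-0.03,0.176,0,0],[49,10,48,-0.035,0.176,-0.01,0],[49,10,48,-0.035,0.176,-0.01,0],[49,10,48,-0.035,0.176,-0.01,0]])

```text
clock: 3.0
tcp_pos: [0.4947, 0.0506, 0.2494]
orientation: [0.09, 2.48, -0.031]
contact_force: [-0.2, -0.8, -0.2]
grip_width: -0.0001
gripper_force: 0.0
```

```bash
python3 - <<'E'
from h import *
print(r.get_obs()['tcp_pos'],r.get_obs()['joints'].round(2))
for pt in (46,52,58):
  u=np.deg2rad(pt)
  for s in (75,50): print(pt,s,delta(*pose(0,.1016-s/1000*np.cos(u),.190+s/1000*np.sin(u),pt)))
E
```

```text
[0.4946975  0.05058991 0.24938544] [-0.1  -0.08 -0.3   2.39  0.88  0.35  0.32]
46 75 [7.5, -2.0, 1.1, 0.004, -0.108, 0.004]
46 50 [4.8, -2.1, 25.9, 0.004, -0.108, 0.004]
52 75 [-0.4, -2.1, 0.7, 0.003, -0.003, 0.004]
52 50 [-0.5, -2.2, 25.7, 0.003, -0.003, 0.004]
58 75 [-8.2, -2.1, 1.0, 0.003, 0.102, 0.005]
58 50 [-5.7, -2.2, 25.9, 0.003, 0.102, 0.005]
```

Request:
step_arm(moves=[[1,-1,10,0,-0.03,0,0],[2,-2,20,0,-0.06,0,0],[4,-2,30,0,-0.09,0,0],[4,-2,36,0,-0.1,0,0],[4,-2,36,0,-0.1,0,0]])

```text
clock: 3.5
tcp_pos: [0.5136, 0.0471, 0.2199]
orientation: [0.085, 2.38, -0.039]
contact_force: [0.0, -0.1, -0.2]
grip_width: -0.0001
gripper_force: 0.0
```

```bash
python3 - <<'E'
from h import *
print(r.get_obs()['tcp_pos'],r.get_obs()['joints'].round(2))
f=cam('scene'); a=f['image'][100:250,280:440,::-1]; t=cam('top'); b=t['image'][170:320,220:380,::-1]
cv2.imwrite('pics/pre2.png',cv2.resize(np.hstack([a,b]),None,fx=2.5,fy=2.5,interpolation=cv2.INTER_CUBIC))
for pt in (42,46):
  u=np.deg2rad(pt)
  for s in (40,0,-15): print(pt,s,delta(*pose(0,.1016-s/1000*np.cos(u),.190+s/1000*np.sin(u),pt)))
E
```

```text
[0.51360188 0.04707812 0.21990068] [ 0.48  0.06 -0.89  2.43  1.67  0.37 -0.44]
42 40 [2.9, 2.2, 0.5, -0.001, -0.079, 0.003]
42 0 [-0.2, 2.3, 40.4, -0.001, -0.079, 0.003]
42 -15 [-1.4, 2.3, 55.3, -0.001, -0.079, 0.003]
46 40 [0.1, 2.2, 0.4, -0.001, -0.009, 0.003]
46 0 [-0.2, 2.3, 40.4, -0.001, -0.009, 0.003]
46 -15 [-0.4, 2.3, 55.4, -0.001, -0.009, 0.003]
```

View pics/pre2.png

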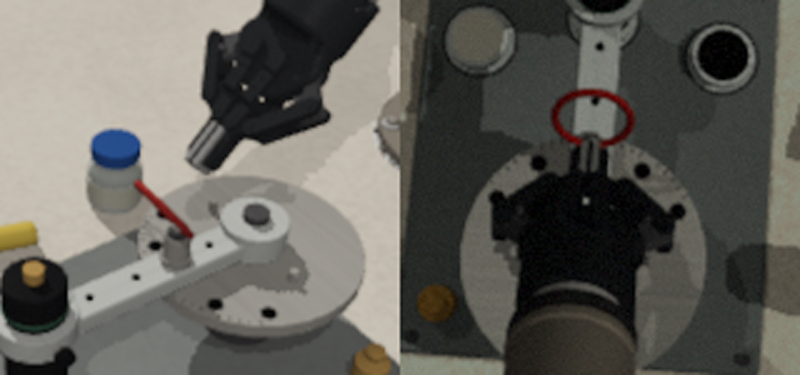

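Both views show the fingertip just short of the ring and centred on it: scene crop tip (205,165) with the ring at (165,210); top crop tip (590,145) with the ring at (593,118). Next I insert it.

Request:
step_arm(moves=[[0,2,8,0,0,0,0],[0,2,16,0,0,0,0],[0,2,24,0,0,0,0],[0,2,32,0,0,0,0],[0,2,40,0,0,0,0],[0,2,40,0,0,0,0]])

```text
clock: 4.2
tcp_pos: [0.5411, 0.0466, 0.1894]
orientation: [0.086, 2.383, -0.039]
contact_force: [-0.2, -1.1, 0.1]
grip_width: -0.0001
gripper_force: 0.0
```

```bash
python3 - <<'E'
from h import *
o=r.get_obs(); print(o['tcp_pos'],o['joints'].round(2),o['contact_force'])
for pt in (44,46):
  u=np.deg2rad(pt)
  for s in (0,-14): print(pt,s,delta(*pose(0,.1016-s/1000*np.cos(u),.190+s/1000*np.sin(u),pt)))
E
```

```text
[0.54108443 0.04661972 0.18942022] [ 0.45  0.21 -0.89  2.41  1.84  0.48 -0.56] [-0.16722344 -1.14381029  0.06677936]
44 0 [-0.6, -1.7, -0.2, 0.001, -0.046, 0.006]
44 -14 [-1.3, -1.7, 13.8, 0.001, -0.046, 0.006]
46 0 [-0.6, -1.7, -0.2, 0.001, -0.011, 0.006]
46 -14 [-0.8, -1.7, 13.8, 0.001, -0.011, 0.006]
```

Request:
step_arm(moves=[[0,-1,5,0,0,0,0],[-0.5,-1.7,10,0,0,0.005,0],[-0.5,-1.7,15,0,0,0.005,0],[-0.5,-1.7,15,0,0,0.005,0]])

```text
clock: 4.6
tcp_pos: [0.5514, 0.0437, 0.1787]
orientation: [0.093, 2.383, -0.035]
contact_force: [0.7, 0.3, -0.6]
grip_width: -0.0002
gripper_force: 0.0
```

```bash
python3 - <<'E'
from h import *
o=r.get_obs(); print(o['tcp_pos'],o['joints'].round(2),o['contact_force'])
u=np.deg2rad(46);s=-.015
for lift in (0,10,20,30,40): print(lift,delta(*pose(0,.1016-s*np.cos(u),.190+s*np.sin(u)+lift/1000,46)))
E
```

```text
[0.55140032 0.04369795 0.17868805] [ 0.45  0.26 -0.89  2.4   1.89  0.51 -0.6 ] [ 0.73279054  0.27065502 -0.57540602]
0 [-0.5, 0.4, -0.2, 0.001, -0.011, -0.001]
10 [-7.4, 0.4, -7.5, 0.001, -0.011, -0.001]
20 [-14.3, 0.4, -14.7, 0.001, -0.011, -0.001]
30 [-21.1, 0.4, -22.0, 0.001, -0.011, -0.001]
40 [-28.0, 0.4, -29.3, 0.001, -0.011, -0.001]
```

Request:
step_arm(moves=[[-2.5,0,-2.5,0,0,0,0],[-4.5,0,-5,0,0,0,0],[-7,0,-7.5,0,0,0,0],[-8.5,0,-9,0,0,0,0],[-10,0,-10.5,0,0,0,0],[-11.5,0,-12,0,0,0,0],[-11.5,0,-12,0,0,0,0]])

```text
clock: 5.3
tcp_pos: [0.5514, 0.0439, 0.1963]
orientation: [0.092, 2.382, -0.036]
contact_force: [-0.2, -0.2, 0.6]
grip_width: 0.0003
gripper_force: 0.0
```

Request:
step_arm(moves=[[-1.5,0,-1.5,0,0,0,0],[-3,0,-3,0,0,0,0],[-3,0,-3,0,0,0,0]])

```text
clock: 5.6
tcp_pos: [0.5506, 0.0439, 0.1994]
orientation: [0.092, 2.384, -0.035]
contact_force: [-0.6, -0.1, -3.6]
grip_width: -0.0003
gripper_force: 1.6
```

```bash
python3 - <<'E'
from h import *
o=r.get_obs(); print(o['tcp_pos'],o['joints'].round(2),o['contact_force'])
f=cam('scene'); cv2.imwrite('pics/hook.png',cv2.resize(f['image'][130:250,290:430,::-1],None,fx=5,fy=5,interpolation=cv2.INTER_CUBIC))
E
```

```text
[0.55055611 0.04388309 0.19937207] [ 0.46  0.19 -0.87  2.38  1.79  0.45 -0.5 ] [-0.59765589 -0.05798937 -3.60351244]
```

View pics/hook.png

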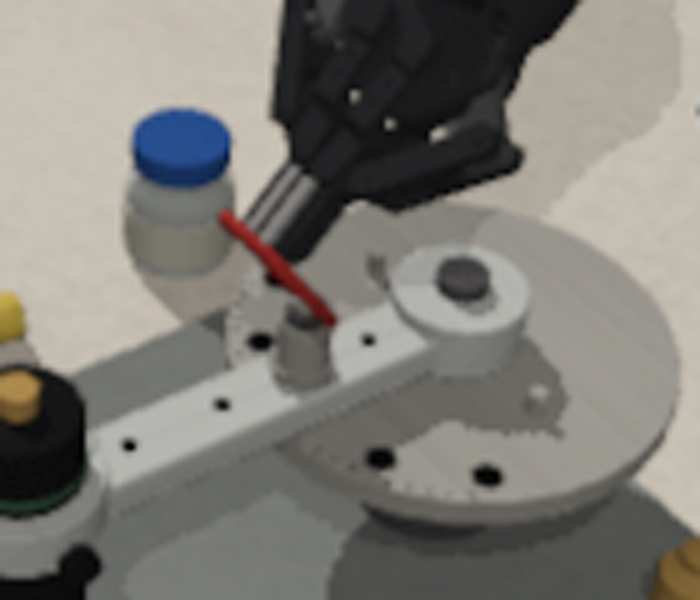

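The ring is hooked, with 3.6 N down. The tip reaches only about 5 mm past the wire, so I'll ease down, go 9 mm deeper, then lift.

Request:
step_arm(moves=[[2,0,2,0,0,0,0],[3.5,0,6,0,0,0,0],[3.5,0,9,0,0,0,0],[3.5,0,12.5,0,0,0,0],[3.5,0,12.5,0,0,0,0]])

```text
clock: 6.15
tcp_pos: [0.5578, 0.0435, 0.1882]
orientation: [0.093, 2.383, -0.035]
contact_force: [-0.3, 0.2, 0.4]
grip_width: -0.0
gripper_force: 0.0
```

```bash
python3 - <<'E'
from h import *
o=r.get_obs(); p=o['tcp_pos']; print(p,o['joints'].round(2),o['contact_force'],'rad',np.hypot(*(p[:2]-C)))
for z in (.193,.203,.212): print(z,delta(*pose(0,.117,z,45)))
E
```

```text
[0.55783998 0.04346876 0.18823508] [ 0.45  0.24 -0.88  2.38  1.85  0.48 -0.54] [-0.30263016  0.17181926  0.38097536] rad 0.11820885338931886
0.193 [-2.4, 0.1, -4.3, 0.002, -0.028, -0.001]
0.203 [-9.3, 0.1, -11.6, 0.002, -0.028, -0.001]
0.212 [-15.5, 0.1, -18.1, 0.002, -0.028, -0.001]
```

Request:
step_arm(moves=[[-2.5,0,-2.5,0,0,0,0],[-5,0,-5,0,0,0,0],[-7.5,0,-8,0,0,0,0],[-10,0,-10.5,0,0,0,0],[-12,0,-12.5,0,0,0,0],[-14,0,-14.5,0,0,0,0],[-15.5,0,-16.5,0,0,0,0],[-15.5,0,-16.5,0,0,0,0]])

```text
clock: 6.95
tcp_pos: [0.5566, 0.0433, 0.2109]
orientation: [0.092, 2.383, -0.036]
contact_force: [-5.5, 0.1, -7.6]
grip_width: 0.0
gripper_force: 4.6
```

```bash
python3 - <<'E'
from h import *
o=r.get_obs(); p=o['tcp_pos']; print(p,o['joints'].round(2),o['contact_force'],o['moment'],'rad',np.hypot(*(p[:2]-C)))
f=cam('scene'); cv2.imwrite('pics/lift.png',cv2.resize(f['image'][130:250,290:430,::-1],None,fx=5,fy=5,interpolation=cv2.INTER_CUBIC))
E
```

```text
[0.55663789 0.04334036 0.21088396] [ 0.46  0.17 -0.86  2.36  1.72  0.42 -0.43] [-5.50227882  0.13153013 -7.60714816] [0.23449367 2.60361267 0.05192955] rad 0.11702086086411044
```

View pics/lift.png

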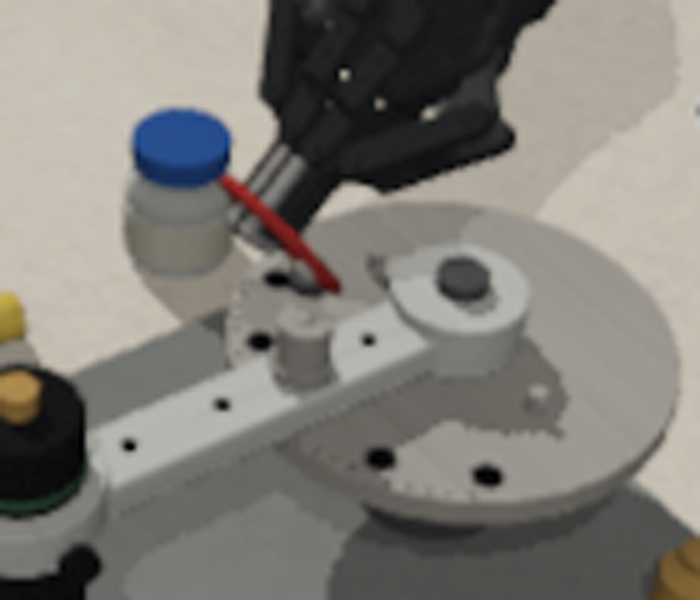

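The pin is drawn: force 7.6 N down, and the ring bottom moved from (330,322) to (337,288) in the crop. Next is the swing.

```bash
python3 - <<'E'
from h import *
o=r.get_obs(); p=o['tcp_pos']; M=R.from_rotvec(o['orientation']).as_matrix()
print('tcp angle',np.arctan2(*(p[:2]-C)[::-1])-TH,'yaw',np.arctan2(M[1,2],M[0,2])-TH,'pitch',np.rad2deg(np.arcsin(-M[2,2])))
c=np.r_[C,0]
for d in (-2,-4,-6.5,-9,-11.5,-14,-16.5):
    Q=R.from_euler('z',d,degrees=True).as_matrix(); print(d,delta(c+Q@(p-c),Q@M,(p,M)))
E
```

```text
tcp angle -0.0022973611659464627 yaw 0.001995725945773158 pitch 46.64588975609714
-2 [0.1, -4.1, -0.1, 0.024, -0.0, 0.025]
-4 [0.2, -8.2, -0.2, 0.048, -0.0, 0.051]
-6.5 [0.6, -13.2, -0.6, 0.078, -0.0, 0.082]
-9 [1.1, -18.3, -1.0, 0.108, -0.0, 0.114]
-11.5 [1.8, -23.3, -1.7, 0.138, -0.0, 0.146]
-14 [2.6, -28.3, -2.5, 0.168, -0.0, 0.178]
-16.5 [3.6, -33.2, -3.4, 0.198, -0.0, 0.209]
```

Request:
step_arm(moves=[[0,-2,0,0.012,0,0.012,0],[0.1,-4.1,-0.1,0.024,0,0.025,0],[0.2,-8.2,-0.2,0.048,0,0.051,0],[0.6,-13.2,-0.6,0.078,0,0.082,0],[1.1,-18.3,-1.0,0.108,0,0.114,0],[1.8,-23.3,-1.7,0.138,0,0.146,0],[2.6,-28.3,-2.5,0.168,0,0.178,0],[2.6,-28.3,-2.5,0.168,0,0.178,0]])

```text
clock: 7.8
tcp_pos: [0.5511, 0.0159, 0.2107]
orientation: [0.385, 2.36, -0.151]
contact_force: [-5.0, 1.2, -8.1]
grip_width: -0.0001
gripper_force: 4.5
```

```bash
cat > st.py <<'E'
from h import *
import sys
o=r.get_obs(); p=o['tcp_pos']; M=R.from_rotvec(o['orientation']).as_matrix()
print(p,o['joints'].round(2),o['contact_force'].round(1),'rad',np.hypot(*(p[:2]-C)))
a=np.arctan2(*(p[:2]-C)[::-1])-TH
print('tcp angle',np.rad2deg(a),'yaw',np.rad2deg(np.arctan2(M[1,2],M[0,2])-TH),'pitch',np.rad2deg(np.arcsin(-M[2,2])))
def arm():
    f=cam('top'); P=pts(f); d=P-np.r_[C,0]; rr=np.hypot(d[...,0],d[...,1]); h=f['image'].max(-1)
    m=(P[...,2]>.17)&(P[...,2]<.192)&(rr>.18)&(rr<.26)
    q=P[m]; e=q[:,:2].mean(0)-C; print('head',m.sum(),q[:,:2].mean(0),'r',np.hypot(*e),'ang',np.rad2deg(np.arctan2(e[1],e[0])-TH))
arm()
c=np.r_[C,0]
for d in map(float,sys.argv[1:]):
    Q=R.from_euler('z',d,degrees=True).as_matrix(); print(d,delta(c+Q@(p-c),Q@M,(p,M)))
E
python3 st.py -2 -4 -6.5 -9 -11.5 -14 -16.5
```

```text
[0.55112788 0.01588849 0.21071082] [ 0.39  0.2  -0.87  2.34  1.53  0.63 -0.48] [-5.   1.2 -8.1] rad 0.11709767164694132
tcp angle -13.899287708529092 yaw -13.910910452495951 pitch 46.67413802884744
head 514 [ 0.64798412 -0.0147139 ] r 0.21866760306763292 ang -13.509192319795156
-2.0 [0.0, -4.1, -0.0, 0.024, -0.0, 0.025]
-4.0 [0.2, -8.2, -0.2, 0.048, -0.0, 0.051]
-6.5 [0.5, -13.3, -0.5, 0.078, -0.0, 0.083]
-9.0 [1.0, -18.3, -1.0, 0.108, -0.0, 0.114]
-11.5 [1.7, -23.3, -1.6, 0.138, -0.0, 0.146]
-14.0 [2.5, -28.3, -2.4, 0.168, -0.0, 0.178]
-16.5 [3.4, -33.3, -3.3, 0.198, -0.0, 0.209]
```

Request:
step_arm(moves=[[0,-2,0,0.012,0,0.012,0],[0.2,-8.2,-0.2,0.048,0,0.051,0],[0.5,-13.3,-0.5,0.078,0,0.083,0],[1.0,-18.3,-1.0,0.108,0,0.114,0],[1.7,-23.3,-1.6,0.138,0,0.146,0],[2.5,-28.3,-2.4,0.168,0,0.178,0],[3.3,-32.5,-3.2,0.194,0,0.205,0],[3.3,-32.5,-3.2,0.194,0,0.205,0]])

```text
clock: 8.65
tcp_pos: [0.537, -0.013, 0.211]
orientation: [0.716, 2.295, -0.281]
contact_force: [-4.5, 1.1, -7.9]
grip_width: -0.0002
gripper_force: 4.5
```

```bash
cat >> st.py <<'E'
f=cam('top'); g=f['image'].copy(); cv2.imwrite('pics/sw.png',cv2.resize(g[140:325,215:375,::-1],None,fx=3.2,fy=3.2,interpolation=cv2.INTER_CUBIC))
E
python3 st.py 0.5 -0.5
```

```text
[ 0.53702526 -0.01301435  0.21100834] [ 0.32  0.24 -0.87  2.3   1.36  0.87 -0.59] [-4.5  1.1 -7.9] rad 0.11724090691467681
tcp angle -29.675101138694682 yaw -30.000016154882164 pitch 46.692617370296624
head 521 [ 0.62187206 -0.06836052] r 0.2185344810255214 ang -29.196175570349602
0.5 [0.0, 1.0, -0.0, -0.006, 0.0, -0.006]
-0.5 [-0.0, -1.0, 0.0, 0.006, -0.0, 0.006]
```

View pics/sw.png

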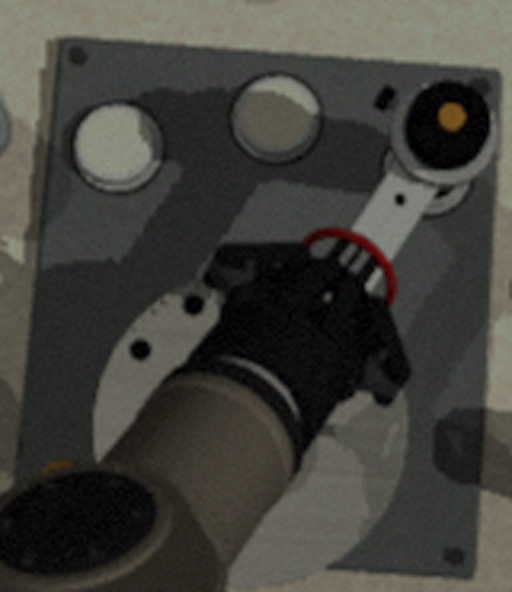

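The head is over the right seat at (447,125) with the arm at about -29.5°, inside the ±2° capture range. I'll nudge -0.4° and start letting down.

Request:
step_arm(moves=[[0,-0.8,0,0.004,0,0.004,0],[1.5,-0.8,1.5,0.004,0,0.004,0],[3,-0.8,3,0.004,0,0.004,0],[4.5,-0.8,5,0.004,0,0.004,0],[6,-0.8,6.5,0.004,0,0.004,0],[7.5,-0.8,8,0.004,0,0.004,0],[7.5,-0.8,8,0.004,0,0.004,0]])

```text
clock: 9.45
tcp_pos: [0.5367, -0.0136, 0.2001]
orientation: [0.72, 2.294, -0.284]
contact_force: [-4.6, 4.5, -6.5]
grip_width: 0.0003
gripper_force: 4.2
```

Still 6.5 N at a lift below 12 mm, so the pin is entering the hole. I'll keep lowering.

Request:
step_arm(moves=[[1.5,0,1.5,0,0,0,0],[3,0,3,0,0,0,0],[4.5,0,4.5,0,0,0,0],[6,0,6,0,0,0,0],[8,0,8,0,0,0,0],[9.5,0,9.5,0,0,0,0],[9.5,0,9.5,0,0,0,0]])

```text
clock: 10.15
tcp_pos: [0.5373, -0.0145, 0.1877]
orientation: [0.722, 2.29, -0.286]
contact_force: [0.3, -0.3, 0.4]
grip_width: -0.0001
gripper_force: 0.0
```

```bash
sed -i '/^f=cam/d' st.py; python3 st.py
```

```text
[ 0.53732466 -0.01453829  0.18770465] [ 0.3   0.3  -0.86  2.32  1.44  0.9  -0.68] [ 0.3 -0.3  0.4] rad 0.11834920940068751
tcp angle -30.20430326727936 yaw -30.378307725148495 pitch 46.50255863576235
head 523 [ 0.62127751 -0.0692322 ] r 0.21852549462131046 ang -29.47280915306025
```

The ring is free. I'll centre the finger in it and withdraw straight back.

Request:
step_arm(moves=[[2.5,0,2.5,0,0,0,0],[5,0,5,0,0,0,0],[5,0,-5,0,0,0,0],[5,0,-15,0,0,0,0],[5,0,-25,0,0,0,0],[5,0,-35,0,0,0,0],[5,0,-45,0,0,0,0],[5,0,-45,0,0,0,0]])

```text
clock: 11.0
tcp_pos: [0.508, 0.0061, 0.2169]
orientation: [0.721, 2.291, -0.285]
contact_force: [0.3, 1.1, -0.2]
grip_width: -0.0002
gripper_force: 0.0
```

```bash
python3 st.py
```

```text
[0.50800625 0.00609198 0.21689443] [ 0.29  0.19 -0.91  2.33  1.29  0.89 -0.61] [ 0.3  1.1 -0.2] rad 0.08250145243493293
tcp angle -30.00724059146256 yaw -30.292252776632775 pitch 46.52973209414831
head 523 [ 0.62116385 -0.06907617] r 0.21834409288554596 ang -29.455498710110252
```

Request:
step_arm(moves=[[0,0,-15,0,0,0,0],[0,0,-30,0,0,0,0],[-20,0,-55,0,0,0,0],[-40,0,-75,0,0,0,0],[-60,0,-95,0,0,0,0],[-75,0,-110,0,0,0,0],[-75,0,-110,0,0,0,0],[-75,0,-110,0,0,0,0]])

```text
clock: 11.85
tcp_pos: [0.4905, 0.0167, 0.3472]
orientation: [0.724, 2.292, -0.287]
contact_force: [0.1, -0.5, 0.2]
grip_width: -0.0001
gripper_force: 0.0
```

```bash
python3 st.py; python3 - <<'E'
from h import *
f=cam('scene'); a=f['image'][120:300,230:450,::-1]; t=cam('top'); b=t['image'][145:325,215:395,::-1]
cv2.imwrite('pics/end.png',cv2.resize(np.hstack([a,b]),None,fx=2,fy=2,interpolation=cv2.INTER_CUBIC))
h=cv2.cvtColor(f['image'],cv2.COLOR_RGB2HSV); m=((h[...,0]<6)|(h[...,0]>174))&(h[...,1]>150)&(h[...,2]>80); P=pts(f)[m]; print(m.sum(),P.max(0).round(3))
E
```

```text
[0.49050541 0.01673351 0.34718212] [ 0.39 -0.13 -0.9   2.19  0.81  0.85 -0.07] [ 0.1 -0.5  0.2] rad 0.06206116250435533
tcp angle -31.056261352556916 yaw -30.492609733887086 pitch 46.60580518273593
head 517 [ 0.62138979 -0.06934005] r 0.21867886476103604 ang -29.479820765646277
85 [0.953 0.485 0.686]
```

View pics/end.png

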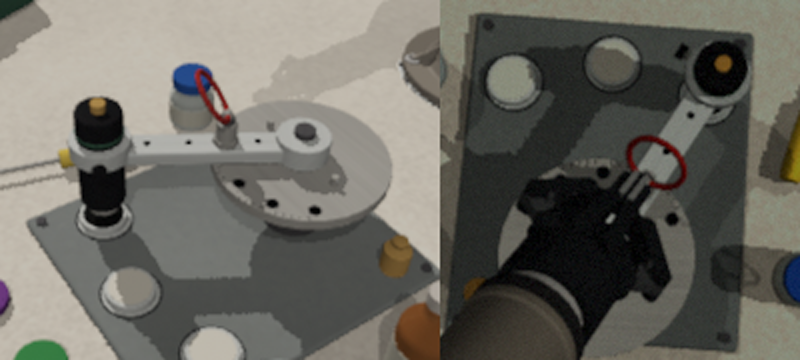

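The head stands over the black filter: (100,215) in the left half, (718,70) in the right half. The ring is back down on its housing at (228,125), and the carriers are where they were. I'll check the ring height and hand in if it matches the start (0.216).

```bash
python3 - <<'E'
from h import *
f=cam('scene'); h=cv2.cvtColor(f['image'],cv2.COLOR_RGB2HSV); m=((h[...,0]<6)|(h[...,0]>174))&(h[...,1]>150)&(h[...,2]>80)&(f['depth']>0.1); P=pts(f)[m]
P=P[np.hypot(P[:,0]-.525,P[:,1]+.006)<.06]; z=np.percentile(P[:,2],[2,50,98]); print(len(P),z)
if z[2]<.222: print(r.hand_in())
E
```

```text
86 [0.17064028 0.19706365 0.21564478]
the job is handed in; nothing more can be done
None
```

The reading head is now over the soot-blackened filter in the -30° seat. The pin dropped home (ring top back at 0.216 m, its starting height), the finger is withdrawn, the filter carriers look unmoved in the final pictures, and the job is handed in.

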